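# Pin the casting mould by feel

### The arm

A 6-joint arm with a two-finger parallel gripper is mounted at the origin on the work surface. World frame = base frame: x ahead of the robot, y to its left, z up, the work surface at z = 0. Lengths are in m, angles in rad, forces in N, time in s.
With the tool pointing down it reaches from about 0.25 to 0.775 m from the base axis. Payload 4 kg.
Tool frame: the origin (TCP) lies midway between the tips of the shut fingers; the grasp point (between the pads) lies 19 mm behind it; y points along the fingers, x is the direction in which the jaws open and shut, and the axes are right-handed (so a half turn about y gives the same grasp; the last joint's range is limited). The gripper opens to 94 mm and grips with 3 to 60 N. Pads are 16 mm wide; open, the fingers measure 119 mm over their backs; the gripper's body (75 mm by 177 mm) begins 78 mm behind the grasp point.
Start: joints at [1.083, 0.087, 1.371, -0, 1.684, -0.103], TCP at [0.206, 0.51, 0.206] pointing down, gripper open.
Joint ranges: [-3.1, 3.1], [-0.76, 2.03], [0.27, 2.55], [-1.08, 4.22], [0.17, 2.65], [-2.57, 2.57]. Speed limits (rad/s): [2.79, 2.79, 3.14, 3.14, 3.14, 3.14].

### API

Orientations are given as [roll, pitch, yaw] about the fixed x, y, z axes, in that order (R = Rz(yaw) Ry(pitch) Rx(roll)).
In Python, from bench import robot gives the robot as it stands.
- The arm moves only by the shell command python3 -m creep 'ROWS'. ROWS is JSON, a list of rows, each a list of 7 numbers: the shift along the tool's x, y, z in mm, then the turn, a rotation vector about the tool's x, y, z in degrees, then the closure in counts, from 0 (fully open) to 255 (shut). A call has 1 to 5 rows; each row is the pose to reach, as a shift and turn from the pose commanded when the call began, along the tool's axes at that moment; what a row does not reach only later rows make up. A row lasts 1/8 s, in which the tool goes at most 62.5 mm and 10.7 degrees, less where a joint would pass 70% of its speed; a pose out of reach is approached as far as the arm can. A call with a gripper value outside its range is refused whole. The fingers move at their own pace and stop on an object; the grip force is fixed at half the most. Time passes only in rows, so rows that repeat a pose let the fingers close. It gives the time, the measured TCP pose, the force and the opening at its end, in the units of the state.
- robot.get_obs(): the state, without advancing time (a new reading comes with each control period).
- robot.snapshot(name): name is "side" or "top"; returns a dict with "color" (420x560x3 uint8, blue, green, red), "fx", "fy", "cx", "cy" (pixels), "k1" (the pictures are not rectified: a ray, as slopes to the right and down, at radius r is drawn at 1 + k1 r^2 times it, then the intrinsics apply), "world_from_camera" (4x4, takes a point from camera to world coordinates). Camera axes: x right, y down, z forward; pixel columns grow to the right and rows downward; lengths in m; the calibration is good to about 2 mm. A picture is of the moment at which its call begins. There is no depth.
- robot.close_job(): hands the job in, once; it reports no verdict.
Trained networks look in the newest picture that a camera, given by its name, has taken for a name from the list of things; names that differ only in an ending like _2 or _b are one class to them, and where a whole thing is asked for, a point or a joint stands for the part that bears it (a point fixed in the world has none). Each returns a list of dicts, best first, with "p" (0 to 1); they miss things now and then, are a little off and sometimes report something else, mostly with a low value. They report only what shows in the picture. A call takes as long as a camera call. They do not tell look-alikes from the thing itself.
- robot.spot_in(name, camera): "point" ([x, y, z] in m, in world coordinates, good to about 4 mm: the middle of the surface that is visible of it).
- robot.landmark_of(name, camera): "point" ([x, y, z] in m, in world coordinates, good to about 4 mm: a listed point, or the origin of a listed thing).
The state is a dict: "time": time; "joint_positions": joint angles; "qvel": joint speeds; "joint_torque": joint torques, N m; "tool_pos": TCP position; "ee_rot": TCP orientation; "wrist_force": force on the tool from outside, world axes, zero at the start; "wrist_torque": the same for the moment, N m; "width": finger opening in m.
Only numpy, scipy, OpenCV 4.12 (cv2) and the standard library are available. Lean on these libraries where they do the work, as an engineer would, in place of code of your own. Each camera call takes 0.05 s, during which the arm holds its last target.

### The job

Slide the blue shutter on the sloping mould fully open. Then take the brass pin with the black cap from the rack, feel along the slot in the cover plate with its tip until it drops into the hole hidden behind the plate, push it fully home until its collar rests on the plate, and let go. Leave the other two pins, the bottle and the cup where they are.

Things in the scene. Friction and masses are not known exactly. Their poses are not given: they have to be found in the camera images.
- cover_plate: Aluminium cover plate, 14 mm thick, on a grey mould housing that slopes 30 degrees. Origin: centre of the slot's mouth on its outer face, 104 mm above the table. z: out of the plate, square to it; x: straight up the slope; y: level, along the slot. It spans x -45 to +75, y -105 to +105 mm. Two 7 mm high shutter guide strips lie at y = +-62 mm, 10 mm wide.
- slot_floor (a point): Centre of the slot's floor, axes as the cover plate's. The slot through the plate is 90 mm long (y) and 20 mm wide (x). Its floor, 14 mm below the plate's face, is a rigid flat dark core with one round hole, 19 mm wide, 1.5 mm chamfer, 50 mm deep along -z, on the slot's centre line (x = 0), anywhere from y = -25 to +25 mm: it differs each time and must be felt.
- shutter (a joint): Travel (m) of the blue shutter up the slope (cover plate's +x): near 0 it covers the slot, 0.042 is fully open, against its stop. It stays where left; takes about 3 N to move. The shutter is a plate 36 (x) x 110 (y) x 4 mm, centred over the slot at 0, its top 5 mm above the cover plate's face.
- shutter_tab (a point): Centre of the shutter's upright blue tab: 12 mm thick (cover plate's x), 34 mm long (y), 28 mm high, from 4 to 32 mm above the cover plate's face. It sits 8 mm up the slope from the shutter's middle. Axes as the cover plate's.
- post_top (a point): Top of a fixed upright steel column, 270 mm high and 16 mm across (24 mm black cap), that rises from the mould's stand behind the upper edge of the cover plate, near one end: an obstacle.
- brass_pin_mid (a point): Centre (half-way up) of the brass pin with the black cap, 113 mm long, about 0.2 kg; z from tip to cap. From the tip up: round shaft 16 mm across, 62 mm long, its lowest 9 mm tapering to a flat 8 mm tip; collar 30 mm wide, 6 mm thick; black round cap 26 mm across, 45 mm long, to grip by. Tip 56.5 mm below this point, cap's middle 34 mm above it.
- rack: Pale wooden block, 60 (x) x 220 (y) x 70 (z) mm, fixed. Origin at the centre of its underside. Three upright 20 mm through holes at y = -75, 0 and +75 mm, a pin in each (which is where varies); the pins' collars rest on its top, and their caps' tops are 121 mm above the table.
- red_pin_mid (a point): Same form and sizes as the brass pin, but steel with a red cap; a bystander in another hole of the rack, leave it there. Origin at its centre, half-way up.
- white_pin_mid (a point): Same form and sizes as the brass pin, but steel with a white cap; a bystander in another hole of the rack, leave it there. Origin at its centre, half-way up.
- bottle_mid (a point): White plastic bottle, 64 mm across, 170 mm high; bystander standing between rack and mould. Origin at its centre.
- cup_mid (a point): Clear plastic cup, 76 mm across the rim, 85 mm high; bystander standing between rack and mould. Origin at its centre.
- brass_pin: The same brass pin; this origin is at its tip, z from tip to cap.
Mind the look-alikes: they are no part of the job. What is meant by the brass_pin is not turquoise, and is the smaller of those in its own colour.

How it is judged:
On the way, in this order (a step that is already met when the one before it is completed fails the run):
1. the shutter is slid fully open (at least 36 of its 42 mm) (value of joint shutter above 0.036 m), for 0.2 s.
2. the brass pin's tip has dropped into the hidden hole (more than 10 mm below the slot's floor) (z of brass_pin in the frame of cover_plate between -0.066 and -0.024 m and x of brass_pin in the frame of cover_plate between -0.008 and 0.008 m and y of brass_pin in the frame of cover_plate between -0.045 and 0.045 m and angle between the z axis of brass_pin and the z axis of cover_plate, either way round below 0.12 rad), for 0.1 s.
At the end, for the whole second after the job is handed in: The brass pin is home in the hidden hole through the slot: its collar within 4 mm of the cover plate's face, square to it within 7 degrees, at rest and released; the shutter at least 36 mm open (z of brass_pin in the frame of cover_plate between -0.066 and -0.058 m and x of brass_pin in the frame of cover_plate between -0.008 and 0.008 m and y of brass_pin in the frame of cover_plate between -0.045 and 0.045 m and angle between the z axis of brass_pin and the z axis of cover_plate, either way round below 0.12 rad and value of joint shutter above 0.036 m and linear speed of brass_pin below 0.02 m/s); the robot touches nothing.
It fails at once if the red-capped pin is disturbed (moved more than 25 mm) (distance of red_pin_mid from where it was at the start of the episode above 0.025 m).
It fails at once if the white-capped pin is disturbed (moved more than 25 mm) (distance of white_pin_mid from where it was at the start of the episode above 0.025 m).
It fails at once if the bottle is disturbed (moved more than 25 mm) (distance of bottle_mid from where it was at the start of the episode above 0.025 m).
It fails at once if the cup is disturbed (moved more than 25 mm) (distance of cup_mid from where it was at the start of the episode above 0.025 m).
It also fails if it takes over 72 s, if anything falls off the work surface, if the arm or the gripper's body presses on something with over 40 N, if the wrist force passes 120 N, or if a joint passes its speed limit or range.

## Working session

There is one attempt and no reset: what is moved stays moved. The work goes in short steps, Python scripts to look and compute and a shell command to move; the robot and the scene stay as the last step left them, time stands still between calls to the robot, and variables do not carry over. Pictures are saved under pics/ and viewed, and the job is handed in when it is done.

```bash
ls; mkdir -p pics; python3 - <<'E'
from bench import robot
import cv2,numpy as np
print(robot.get_obs())
for n in ("side","top"):
    s=robot.snapshot(n); cv2.imwrite(f"pics/{n}0.png",s["color"]); print(n,s["fx"],s["fy"],s["cx"],s["cy"],s["k1"],np.round(s["world_from_camera"],4).tolist())
    for t in ["cover_plate","slot_floor","shutter_tab","post_top","brass_pin_mid","red_pin_mid","white_pin_mid","bottle_mid","cup_mid","rack","brass_pin"]:
        try: print(n,t,[(np.round(d["point"],4).tolist(),round(d["p"],2)) for d in robot.landmark_of(t,n)])
        except Exception as e: print(t,e)
E
```

```text
pics
{'time': 0.0, 'joint_positions': array([ 1.08293123e+00,  8.79351181e-02,  1.37222927e+00, -2.40912372e-06,
        1.68359634e+00, -1.03076789e-01]), 'qvel': array([ 0.00036748, -0.00038979,  0.00053908,  0.00127376,  0.00026016,
        0.00080419]), 'joint_torque': array([-1.79577869e-04, -3.40177310e+01, -3.02425039e+01,  7.19224149e-02,
        3.29249678e-02, -1.76802346e-04]), 'tool_pos': array([0.20618701, 0.50930347, 0.20432772]), 'ee_rot': array([-1.57057563,  0.00215681,  1.18600799]), 'wrist_force': array([ 1.45492413, -0.74610975, -0.39999766]), 'wrist_torque': array([ 0.00847887, -0.00874526,  0.00926299]), 'width': 0.09395702948029455}
side 399.8736771224694 399.8736771224694 276.1138341699519 214.31818036415882 -0.044176827686245895 [[0.9525, -0.2232, 0.2072, 0.3379], [-0.3046, -0.6979, 0.6482, -0.6296], [-0.0001, -0.6805, -0.7328, 0.862], [0.0, 0.0, 0.0, 1.0]]
side cover_plate [([0.5184, 0.1911, 0.1054], 0.68)]
side slot_floor [([0.5185, 0.2006, 0.0935], 0.68), ([0.6224, 0.2956, 0.2669], 0.54)]
side shutter_tab [([0.5222, 0.1937, 0.1234], 0.92), ([0.6234, 0.2919
[... 825 characters left out ...]
r [([0.5218, 0.1997, 0.0883], 0.67), ([0.5226, -0.2426, 0.0006], 0.41)]
top shutter_tab [([0.5219, 0.1926, 0.1238], 0.56)]
top post_top [([0.6165, 0.2939, 0.2682], 0.92)]
top brass_pin_mid [([0.6222, -0.1475, 0.0778], 0.76), ([0.5608, -0.0651, 0.057], 0.56), ([0.5361, -0.1695, 0.0635], 0.51)]
top red_pin_mid []
top white_pin_mid [([0.5265, -0.2417, 0.0725], 0.55), ([0.5239, 0.1946, 0.1264], 0.41)]
top bottle_mid [([0.6602, -0.0161, 0.0881], 0.71), ([0.5222, 0.1986, 0.0896], 0.44)]
top cup_mid [([0.434, -0.0143, 0.0427], 0.91)]
top rack [([0.5247, -0.2416, -0.0004], 0.91)]
top brass_pin [([0.6297, -0.1512, -0.0006], 0.55), ([0.5367, -0.1687, 0.0073], 0.47), ([0.5607, -0.0646, -0.0019], 0.46)]
```

View pics/side0.png

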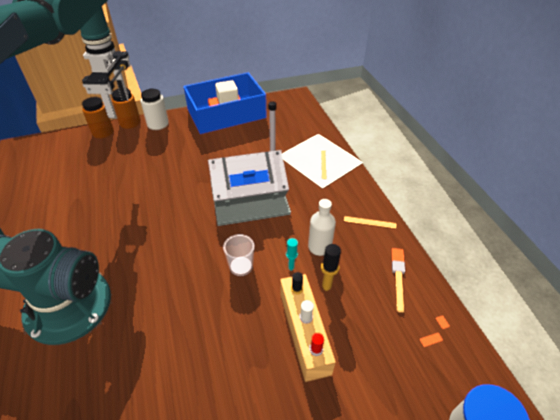

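View pics/top0.png

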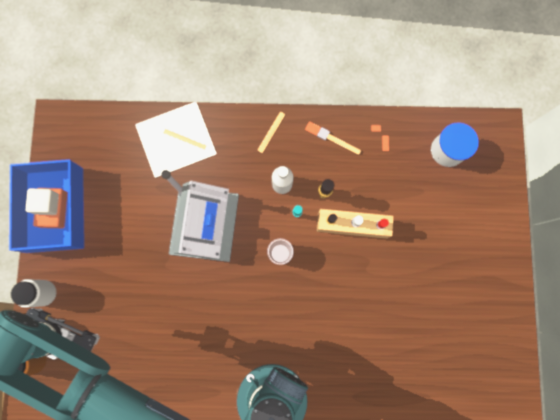

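Black-capped brass candidates in the side view are the rack pin at (297,283) and a bigger free-standing one at (331,262). There is also a turquoise one at (292,252). The rack pin fits, being the smaller one and not turquoise. I'll confirm that in a crop and look at the mould more closely.

```bash
python3 - <<'E'
import cv2,numpy as np
a=cv2.imread("pics/side0.png"); b=cv2.imread("pics/top0.png")
c1=cv2.resize(a[225:385,250:360],None,fx=3.4,fy=3.4,interpolation=cv2.INTER_CUBIC)
c2=cv2.resize(a[90:225,200:300],None,fx=4,fy=4,interpolation=cv2.INTER_CUBIC)
h=540
cv2.imwrite("pics/crop1.png",np.hstack([c1[:h],c2[:h]]))
cv2.imwrite("pics/crop2.png",cv2.resize(b[165:270,155:255],None,fx=5.6,fy=5.6,interpolation=cv2.INTER_CUBIC))
E
```

```text
(no output)
```

View pics/crop1.png

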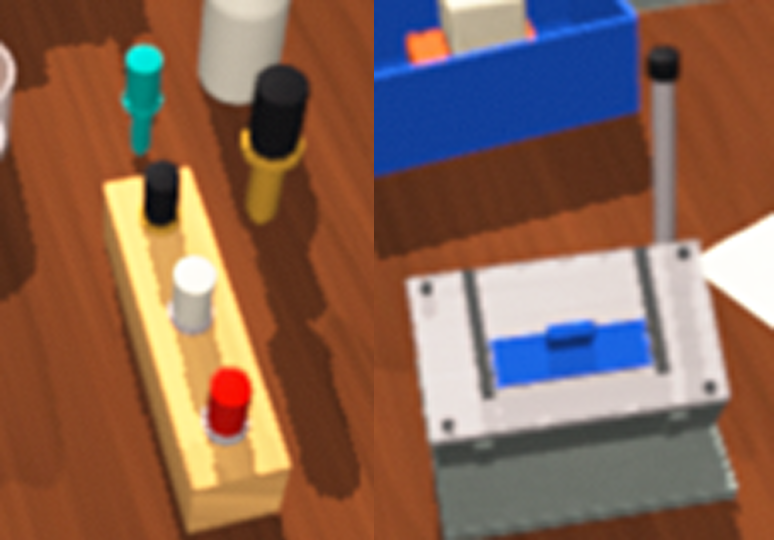

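View pics/crop2.png

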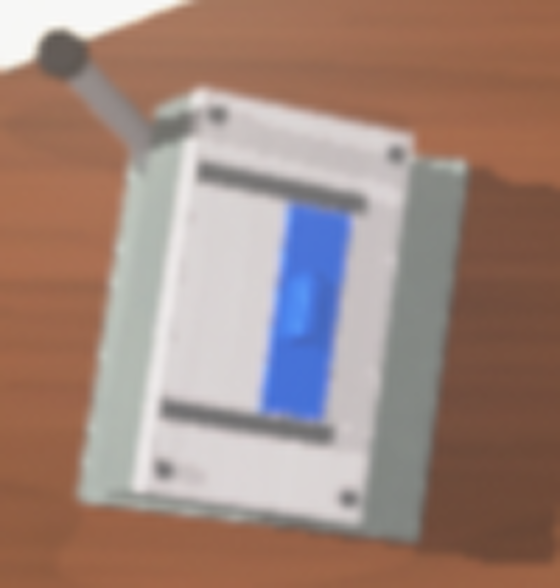

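The crop confirms it: the brass pin is the black-capped one at the near end of the rack (side 297,283), clearly smaller than the free-standing one. Next I'll fit the plate pose from its corners and triangulate the pin.

```bash
cat > h.py <<'E'
import numpy as np
from bench import robot
from scipy.spatial.transform import Rotation as R
from scipy.optimize import least_squares
def cams():
    return {n:robot.snapshot(n) for n in("side","top")}
def proj(s,P):
    P=np.atleast_2d(P);T=np.linalg.inv(s["world_from_camera"]);c=P@T[:3,:3].T+T[:3,3]
    q=c[:,:2]/c[:,2:];q=q*(1+s["k1"]*(q**2).sum(1,keepdims=True))
    return q*[s["fx"],s["fy"]]+[s["cx"],s["cy"]]
def plateR(psi): # psi: direction of upslope in world
    z=np.array([-np.cos(psi)*.5,-np.sin(psi)*.5,np.sqrt(.75)]);x=np.array([np.cos(psi)*np.sqrt(.75),np.sin(psi)*np.sqrt(.75),.5])
    return np.stack([x,np.cross(z,x),z],1)
E
python3 - <<'E'
from h import *
S=cams()
obs={"side":[(208.5,160),(281,150.5),(288.2,189.5),(215.2,200)],"top":[(179.1,252.9),(190.7,181.4),(228.6,189.1),(220.2,258.2)]}
# UL(side)= upslope, small world x => +y plate
C=np.array([[75,105,0],[75,-105,0],[-45,-105,0],[-45,105,0]])/1e3
def f(p,free=True):
    P=p[:3]+C@plateR(p[3]).T
    r=[(proj(S[n],P)-np.array(obs[n])+0.4).ravel() for n in obs]
    return np.concatenate(r+[[(p[2]-.104)*2000]])
r=least_squares(f,[.52,.19,.104,1.6]);print(r.x,np.round(r.fun,1))
for n in obs:
    r1=least_squares(lambda p:f(p)[slice(0,8) if n=="side" else slice(8,16)].tolist()+[(p[2]-.104)*2000],[.52,.19,.104,1.6]);print(n,r1.x)
Rp=plateR(r.x[3]); O=r.x[:3]
for t in ("shutter_tab","post_top"):
  for n in obs:
    for d in robot.landmark_of(t,n)[:1]: print(t,n,np.round((np.array(d["point"])-O)@Rp*1e3,1),d["p"])
for t in ("brass_pin_mid","brass_pin","white_pin_mid","red_pin_mid","rack"):
  for n in obs:
    print(t,n,[np.round(np.array(d["point"])*1e3).tolist() for d in robot.landmark_of(t,n)])
E
```

```text
[0.52043386 0.19303091 0.10395813 1.47468696] [-0.3 -0.1 -0.3 -0.5  0.4 -0.3 -0.7  0.4  1.2 -0.2  0.3 -0.7 -0.1 -0.1
 -1.1  0.2 -0.1]
side [0.52079976 0.19257186 0.10397841 1.46906384]
top [0.51992871 0.19329464 0.10400364 1.47814387]
shutter_tab side [ 8.1  0.7 17.8] 0.83
shutter_tab top [11.7 -5.3 19.9] 0.88
post_top side [175.6 -90.2  86.4] 0.87
post_top top [177.4 -87.1  90.1] 0.67
brass_pin_mid side [[622.0, -152.0, 79.0], [557.0, -70.0, 54.0], [531.0, -165.0, 60.0]]
brass_pin_mid top [[561.0, -64.0, 56.0], [435.0, -14.0, 40.0], [624.0, -150.0, 75.0], [535.0, -172.0, 62.0]]
brass_pin side [[624.0, -145.0, -3.0], [554.0, -68.0, 2.0], [535.0, -171.0, 7.0]]
brass_pin top [[628.0, -152.0, -4.0], [532.0, -165.0, 9.0], [561.0, -60.0, -5.0]]
white_pin_mid side [[529.0, -238.0, 66.0]]
white_pin_mid top [[534.0, -166.0, 9.0], [527.0, -239.0, 69.0]]
red_pin_mid side [[517.0, -320.0, 65.0]]
red_pin_mid top [[526.0, -319.0, 67.0]]
rack side [[520.0, 200.0, 89.0], [528.0, -239.0, -4.0]]
rack top [[525.0, -239.0, 0.0]]
```

```bash
cat >> h.py <<'E'
O=np.array([.5204,.1930,.1040]);PSI=1.4747;RP=plateR(PSI)
RT=np.stack([-RP[:,1],-RP[:,2],RP[:,0]],1)  # tool square to plate, tool z = upslope, tool x=-plate y
def P(*mm): return O+RP@(np.array(mm)/1e3)
def Rdown(yaw): return R.from_euler("xyz",[-np.pi/2,0,yaw]).as_matrix()
def cur():
    o=robot.get_obs();return o["tool_pos"],R.from_euler("xyz",o["ee_rot"]).as_matrix(),o
def delta(p,Rt=None):
    c,Rc,o=cur()
    Rt=Rc if Rt is None else Rt
    d=Rc.T@(np.array(p)-c)*1e3; w=np.degrees(R.from_matrix(Rc.T@Rt).as_rotvec())
    print("row",np.round(d,1).tolist(),np.round(w,2).tolist());return d,w
def st():
    c,Rc,o=cur()
    q=(c-O)@RP*1e3
    e=np.degrees(R.from_matrix(RT.T@Rc).as_rotvec())
    print("t",round(o["time"],2),"plate mm",np.round(q,1),"roterr(tool)",np.round(e,1),"Fplate",np.round(RP.T@o["wrist_force"],1),"F",np.round(o["wrist_force"],1),"w",round(o["width"]*1e3,1),"q",np.round(o["joint_positions"],2))
E
python3 -m creep '[[0,-70,0,0,0,0,0],[0,-140,0,0,0,0,255],[0,-140,0,0,0,0,255]]'
python3 - <<'E'
from h import *
st();delta([.43,.15,.34],RT);print(P(-14,0,80))
E
```

```text
time: 2.38
tool_pos: [0.2069, 0.5107, 0.3514]
ee_rot: [-1.572, -0.01, 1.186]
wrist_force: [-0.7, 0.2, 0.1]
width: 0.0772
t 2.38 plate mm [371.5 342.5  71.1] roterr(tool) [-25.4 -71.8  18.7] Fplate [ 0.1  0.7 -0. ] F [-0.7  0.2  0.1] w 77.2 q [ 1.08  0.1   1.07  0.    1.96 -0.1 ]
row [-250.8, 9.2, -342.1] [25.43, 71.8, -18.7]
[0.51539875 0.14111613 0.16628203]
```

```bash
python3 -m creep '[[-251,9,-342,25.4,71.8,-18.7,255],[-251,9,-342,25.4,71.8,-18.7,255],[-251,9,-342,25.4,71.8,-18.7,255],[-251,9,-342,25.4,71.8,-18.7,255],[-251,9,-342,25.4,71.8,-18.7,255]]'
python3 - <<'E'
from h import *
st();delta([.43,.15,.34],RT)
E
```

```text
time: 3.0
tool_pos: [0.371, 0.2421, 0.3379]
ee_rot: [-1.21, -0.07, 0.299]
wrist_force: [1.5, 0.2, -0.2]
width: 0.0272
t 3.0 plate mm [146.9 153.4 185.3] roterr(tool) [ -8.4 -22.2   6.1] Fplate [ 0.2 -1.4 -0.3] F [ 1.5  0.2 -0.2] w 27.2 q [ 0.15 -0.24  1.46  0.39  1.88 -0.03]
row [29.3, -37.3, -98.6] [8.38, 22.16, -6.09]
```

```bash
python3 -m creep '[[29,-37,-99,8.4,22.2,-6.1,255],[29,-37,-99,8.4,22.2,-6.1,255],[29,-37,-99,8.4,22.2,-6.1,255],[29,-37,-99,8.4,22.2,-6.1,255]]'
python3 - <<'E'
from h import *
st();delta(P(-16,0,60),RT)
E
```

```text
time: 3.5
tool_pos: [0.4299, 0.1507, 0.3396]
ee_rot: [-1.049, 0.001, -0.093]
wrist_force: [0.5, 0.9, 0.4]
width: 0.0001
t 3.5 plate mm [ 73.8  86.1 229.4] roterr(tool) [-0.1 -0.1  0.1] Fplate [ 1.  -0.4 -0.1] F [0.5 0.9 0.4] w 0.1 q [-0.19 -0.22  1.49  0.55  1.88  0.07]
row [86.2, 169.4, -89.8] [0.09, 0.13, -0.12]
```

```bash
python3 -m creep '[[86,169,-90,0,0,0,255],[86,169,-90,0,0,0,255],[86,169,-90,0,0,0,255],[86,169,-90,0,0,0,255],[86,169,-90,0,0,0,255]]'
python3 - <<'E'
from h import *
import cv2
st();delta(P(-16,0,14),RT)
s=cams()
a=cv2.resize(s["side"]["color"][80:230,190:310],None,fx=3.3,fy=3.3,interpolation=2);b=cv2.resize(s["top"]["color"][150:300,140:260],None,fx=3.3,fy=3.3,interpolation=2)
cv2.imwrite("pics/push0.png",np.hstack([a,b]))
E
```

```text
time: 4.12
tool_pos: [0.5156, 0.1512, 0.1488]
ee_rot: [-1.048, 0.001, -0.089]
wrist_force: [-0.3, 1.1, 0.6]
width: 0.0004
t 4.12 plate mm [-14.1   0.8  59.8] roterr(tool) [-0.1 -0.3  0.3] Fplate [ 1.2  0.4 -0. ] F [-0.3  1.1  0.6] w 0.4 q [-0.16  0.02  1.65  0.52  1.52 -0.11]
row [1.0, 45.8, -1.9] [0.06, 0.32, -0.28]
```

View pics/push0.png

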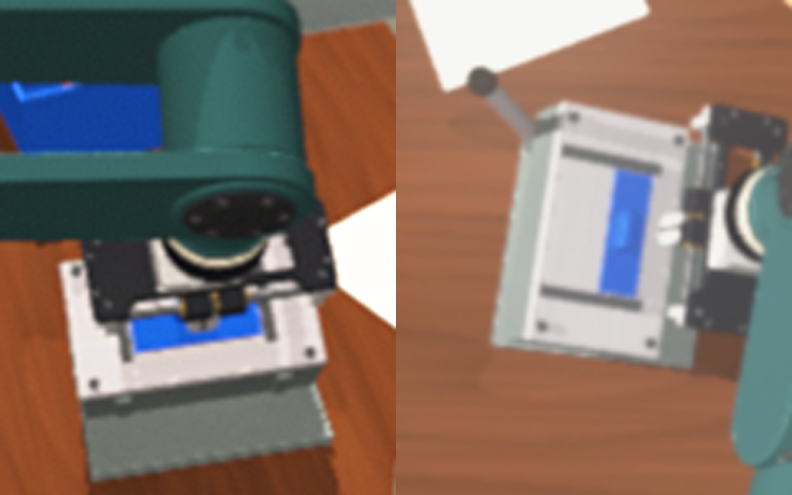

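The picture shows the closed fingers just down-slope of the tab and level with it along the slot. I'll go down, then push.

```bash
python3 -m creep '[[1,25,-4,0,0,0,255],[1,46,-4,0,0.3,-0.3,255],[1,46,-4,0,0.3,-0.3,255],[1,46,-4,0,0.3,-0.3,255]]'; python3 -c "from h import *;st()"
```

```text
time: 4.72
tool_pos: [0.5204, 0.1693, 0.1104]
ee_rot: [-1.049, -0.008, -0.098]
wrist_force: [-0.0, -0.4, 0.7]
width: 0.0003
t 4.72 plate mm [-17.3  -2.2  17.4] roterr(tool) [-0.1 -0.1 -0.4] Fplate [-0.  -0.   0.8] F [-0.  -0.4  0.7] w 0.3 q [-0.12  0.05  1.7   0.53  1.42 -0.11]
```

```bash
python3 -m creep '[[0,0,8,0,0,0,255],[0,0,16,0,0,0,255],[0,0,24,0,0,0,255],[0,0,32,0,0,0,255],[0,0,36,0,0,0,255]]'; python3 -c "from h import *;st()"
```

```text
time: 5.35
tool_pos: [0.5225, 0.2008, 0.126]
ee_rot: [-1.049, -0.004, -0.098]
wrist_force: [0.0, -3.4, -0.4]
width: 0.0003
t 5.35 plate mm [17.9 -1.3 15.1] roterr(tool) [-0.1 -0.  -0.3] Fplate [-3.2 -0.3  1.4] F [ 0.  -3.4 -0.4] w 0.3 q [-0.06  0.05  1.67  0.53  1.42 -0.04]
```

```bash
python3 -m creep '[[0,0,6,0,0,0,255],[0,0,11,0,0,0,255],[0,0,15,0,0,0,255],[0,0,18,0,0,0,255],[0,0,18,0,0,0,255]]'; python3 -c "from h import *;st()"
```

```text
time: 5.98
tool_pos: [0.5237, 0.2151, 0.134]
ee_rot: [-1.051, -0.003, -0.098]
wrist_force: [1.5, -6.8, -0.4]
width: 0.0002
t 5.97 plate mm [34.3 -1.1 14.8] roterr(tool) [-0.2  0.  -0.2] Fplate [-5.9 -2.2  3. ] F [ 1.5 -6.8 -0.4] w 0.2 q [-0.03  0.05  1.65  0.52  1.42 -0.  ]
```

```bash
python3 -m creep '[[0,0,2,0,0,0,255],[0,0,2,0,0,0,255],[0,0,2,0,0,0,255]]'; python3 -c "from h import *;st()"
```

```text
time: 6.35
tool_pos: [0.5237, 0.2151, 0.134]
ee_rot: [-1.055, -0.003, -0.099]
wrist_force: [1.0, -10.8, -0.5]
width: 0.0004
t 6.35 plate mm [34.3 -1.2 14.9] roterr(tool) [-0.4  0.1 -0.2] Fplate [-9.5 -2.   4.9] F [  1.  -10.8  -0.5] w 0.4 q [-0.03  0.05  1.65  0.52  1.42 -0.  ]
```

The push force rose from 6 to 10 N with no movement, so the shutter is at its stop. I'll back off and check.

```bash
python3 -m creep '[[0,0,-8,0,0,0,255],[0,-50,-12,0,0,0,255],[0,-110,-60,0,0,0,180],[0,-160,-110,0,0,0,100],[0,-190,-130,0,0,0,100]]'; python3 - <<'E'
from h import *
st()
yaw=np.arctan2(-RP[1,1],-RP[0,1]);print(yaw)
delta([.535,-.169,.25],Rdown(yaw))
E
```

```text
time: 6.98
tool_pos: [0.5024, 0.0109, 0.2362]
ee_rot: [-1.046, -0.003, -0.097]
wrist_force: [0.9, 0.1, 0.1]
width: 0.0272
t 6.97 plate mm [-92.4   0.4 206. ] roterr(tool) [ 0.1 -0.1 -0.2] Fplate [ 0.2 -0.9 -0.1] F [0.9 0.1 0.1] w 27.2 q [-0.44  0.01  1.49  0.51  1.8  -0.26]
-0.09609632679489673
row [49.8, -100.0, -145.4] [-30.07, 0.01, 0.18]
```

```bash
python3 -m creep '[[50,-100,-145,-30,0,0,90],[50,-100,-145,-30,0,0,90],[50,-100,-145,-30,0,0,90],[50,-100,-145,-30,0,0,90],[50,-100,-145,-30,0,0,90]]'; python3 - <<'E'
from h import *
import cv2
s=cams()
a=cv2.resize(s["side"]["color"][110:410,210:360],None,fx=1.8,fy=1.8,interpolation=2)
b=cv2.resize(s["top"]["color"][165:265,150:250],None,fx=5.2,fy=5.2,interpolation=2)
c=cv2.resize(s["side"]["color"][130:210,200:300],None,fx=2.6,fy=2.6,interpolation=2)
print(a.shape,b.shape,c.shape)
im=np.zeros((540,800,3),np.uint8);im[:,:270]=a;im[:520,270:790]=b;cv2.imwrite("pics/r1.png",im);cv2.imwrite("pics/r1c.png",c)
st();delta([.535,-.169,.20],Rdown(-.096))
for n in s:
  print(n,[(np.round(np.array(d["point"])*1e3).tolist(),round(d["p"],2)) for d in robot.landmark_of("brass_pin_mid",n)],[np.round((np.array(d["point"])-O)@RP*1e3,1) for d in robot.landmark_of("shutter_tab",n)])
E
```

```text
time: 7.6
tool_pos: [0.5354, -0.1666, 0.2494]
ee_rot: [-1.569, -0.002, -0.097]
wrist_force: [-0.8, 0.0, -0.3]
width: 0.0607
(540, 270, 3) (520, 520, 3) (208, 260, 3)
t 7.7 plate mm [-236.4  -49.3  304.4] roterr(tool) [-30.    0.   -0.1] Fplate [-0.  -0.4  0.3] F [ 0.4 -0.2  0.3] w 60.9 q [-0.4   0.11  1.26  0.    1.77 -0.31]
row [-0.2, 49.5, -2.0] [-0.04, -0.07, 0.13]
side [([624.0, -150.0, 78.0], 0.92), ([534.0, -166.0, 64.0], 0.79), ([561.0, -68.0, 55.0], 0.54)] [array([48.2, -1.5, 16.6])]
top [([624.0, -149.0, 76.0], 0.61), ([560.0, -68.0, 55.0], 0.51)] [array([48.9, -3.1, 18.8])]
```

View pics/r1.png

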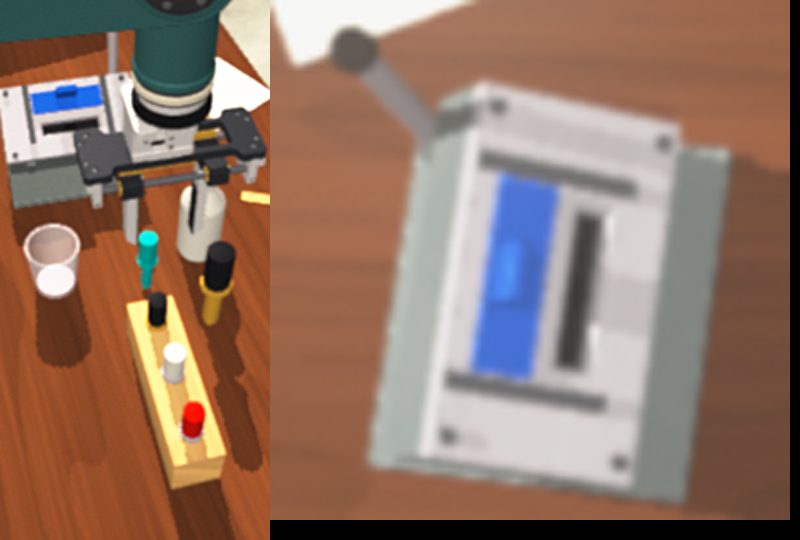

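The shutter is open: the tab is at about x = 48.5 mm, and the slot shows dark in the top view around (209,221). Next I'll refine the pin and slot positions.

```bash
python3 - <<'E'
from h import *
import cv2
S=cams()
A={"side":cv2.imread("pics/side0.png"),"top":cv2.imread("pics/top0.png")}
px={}
for n,(u,v) in {"side":(297,283),"top":(333,219)}.items():
    g=A[n].max(2); m=(g<75).astype(np.uint8)
    k,l,stt,c=cv2.connectedComponentsWithStats(m)
    i=min(range(1,k),key=lambda i:np.hypot(*(c[i]-(u,v)))+ (1e3 if stt[i][4]<15 else 0)); print(n,c[i],stt[i]); px[n]=c[i]
r=least_squares(lambda p:np.concatenate([proj(S[n],p)[0]-px[n] for n in px]+[[(p[2]-.0985)*300]]),[.535,-.169,.0985]);print(r.x,r.fun)
# slot in current pictures
for n in S:
    im=S[n]["color"];e=proj(S[n],np.array([P(x,y,0) for x,y in((10,45),(10,-45),(-10,-45),(-10,45))]))
    big=cv2.resize(im,None,fx=6,fy=6,interpolation=2)
    cv2.polylines(big,[np.int32((e+.5)*6)],True,(0,255,255),1)
    c=((e.mean(0)+.5)*6).astype(int);cv2.imwrite(f"pics/slot_{n}.png",big[c[1]-260:c[1]+260,c[0]-200:c[0]+200])
cv2.imwrite("pics/slot.png",np.hstack([cv2.imread(f"pics/slot_{n}.png") for n in S]))
st()
E
```

```text
side [296.98064516 281.3483871 ] [293 273   9  18 155]
top [324.84375 190.21875] [322 187   8   7  32]
[ 0.57071628 -0.1499042   0.0872598 ] [11.76882209 -6.53396131  0.94657487 16.53276167 -3.37206137]
t 8.0 plate mm [-236.9  -49.7  305.4] roterr(tool) [-30.1   0.   -0.2] Fplate [-0.1  0.9  0.4] F [-0.9 -0.2  0.3] w 60.7 q [-0.4   0.11  1.26 -0.    1.77 -0.31]
```

View pics/slot.png

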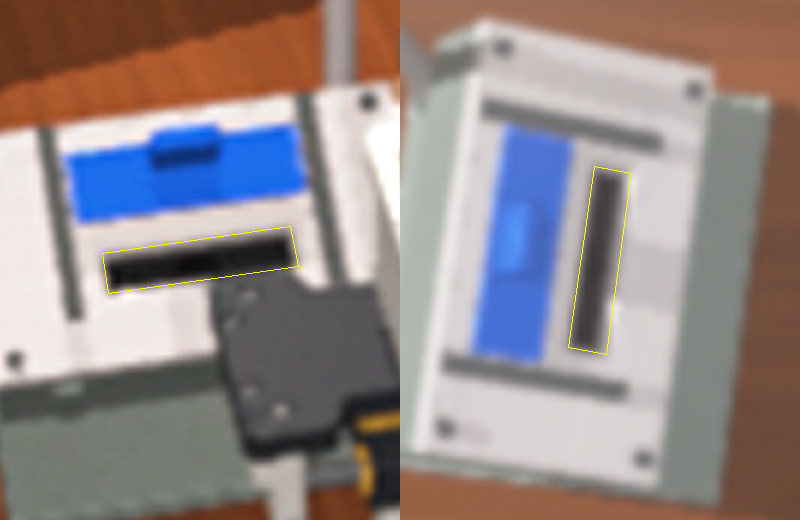

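```bash
python3 - <<'E'
from h import *
import cv2
S={"side":robot.snapshot("side"),"top":robot.snapshot("top")}
b=cv2.imread("pics/top0.png");sub=b[208:230,322:345].max(2).astype(float);m=sub<85
v,u=np.nonzero(m);print(m.sum(),u.mean()+322,v.mean()+208)
px={"side":np.array([296.98,281.35]),"top":np.array([u.mean()+322,v.mean()+208])}
for sel in (["side"],["top"],["side","top"]):
    r=least_squares(lambda p:np.concatenate([proj(S[n],p)[0]-px[n] for n in sel]+[[(p[2]-.0985)*2000]]),[.535,-.169,.0985]);print(sel,r.x.round(4),r.fun.round(1))
E
```

```text
33 331.8484848484849 218.15151515151516
['side'] [ 0.5357 -0.1653  0.0985] [0. 0. 0.]
['top'] [ 0.535  -0.1667  0.0985] [0. 0. 0.]
['side', 'top'] [ 0.5354 -0.166   0.0985] [-0.   0.3 -0.3 -0.1  0. ]
```

```bash
python3 -m creep '[[0,60,0,0,0,0,90],[0,110,0,0,0,0,90],[0,140,0,0,0,0,90],[0,164,0,0,0,0,90],[0,164,0,0,0,0,90]]'; python3 -c "from h import *;st();delta([.535,-.167,.085])"
```

```text
time: 8.72
tool_pos: [0.5346, -0.1678, 0.0836]
ee_rot: [-1.571, 0.002, -0.098]
wrist_force: [-0.1, -0.8, 0.0]
width: 0.0606
t 8.72 plate mm [-320.   -48.8  161.2] roterr(tool) [-30.    0.1   0.1] Fplate [-0.7 -0.   0.4] F [-0.1 -0.8  0. ] w 60.6 q [-0.41  0.17  1.53 -0.    1.45 -0.31]
row [0.3, -1.4, 0.8] [0.0, 0.0, 0.0]
```

```bash
python3 -m creep '[[0,0,0.5,0,0,0,255],[0,0,0.5,0,0,0,255],[0,0,0.5,0,0,0,255],[0,0,0.5,0,0,0,255],[0,0,0.5,0,0,0,255]]'; python3 - <<'E'
from h import *
import cv2
st();s=cams()
a=cv2.resize(s["side"]["color"][200:330,240:350],None,fx=4,fy=4,interpolation=2)
b=cv2.resize(s["top"]["color"][160:260,280:380],None,fx=4,fy=4,interpolation=2)[:400]
im=np.zeros((520,840,3),np.uint8);im[:,:440]=a;im[:400,440:]=b;cv2.imwrite("pics/g1.png",im[:,:800])
E
```

```text
time: 9.35
tool_pos: [0.5363, -0.1682, 0.0868]
ee_rot: [-1.573, -0.004, -0.098]
wrist_force: [-1.2, -0.1, 2.9]
width: 0.0254
t 9.35 plate mm [-318.6  -50.5  164.1] roterr(tool) [-30.1   0.1  -0.3] Fplate [1.3 1.2 2.6] F [-1.2 -0.1  2.9] w 25.4 q [-0.4   0.16  1.52 -0.    1.45 -0.31]
```

View pics/g1.png

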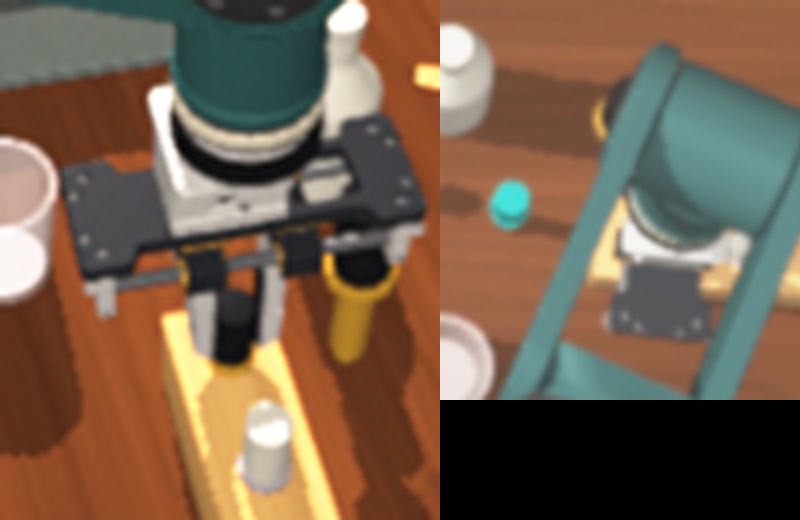

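The pin is held at a 25.4 mm width. Lifting.

```bash
python3 -m creep '[[0,-30,0,0,0,0,255],[0,-90,0,0,0,0,255],[0,-150,0,0,0,0,255],[0,-190,0,0,0,0,255],[0,-190,0,0,0,0,255]]'; python3 - <<'E'
from h import *
import cv2
st();s=cams()
cv2.imwrite("pics/l1.png",cv2.resize(s["side"]["color"][100:330,220:370],None,fx=2.6,fy=2.6,interpolation=2))
# target: pin tip 77 mm below TCP; above slot at y=-32, tip 30 above plate
delta(P(0,-38,77+60),RT)
E
```

```text
time: 10.07
tool_pos: [0.5373, -0.1682, 0.2797]
ee_rot: [-1.575, -0.011, -0.098]
wrist_force: [0.3, 0.3, -2.3]
width: 0.0256
t 10.07 plate mm [-222.1  -51.4  331.2] roterr(tool) [-30.2  -0.1  -0.6] Fplate [-0.9 -0.3 -2.2] F [ 0.3  0.3 -2.3] w 25.6 q [-0.4   0.11  1.21 -0.    1.82 -0.31]
row [-12.2, 51.2, 289.0] [30.05, -0.09, 0.1]
```

View pics/l1.png

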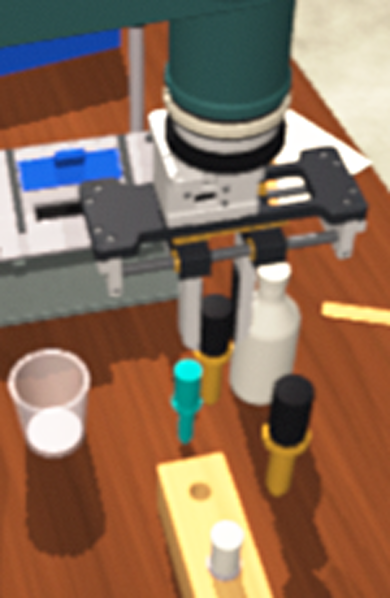

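The pin is in the jaws, upright, tip at about (212,395) in the crop, and its rack hole is empty. I'll carry it over the slot at its -y end.

```bash
python3 -m creep '[[-6,0,60,8,0,0,255],[-12,0,120,16,0,0,255],[-12,0,180,24,0,0,255],[-12,0,240,30,0,0,255],[-12,20,289,30,0,0,255]]'; python3 - <<'E'
from h import *
st();delta(P(0,-32,77+25),RT)
E
```

```text
time: 10.8
tool_pos: [0.5515, 0.1214, 0.2515]
ee_rot: [-1.048, 0.002, -0.101]
wrist_force: [0.1, -0.2, -1.9]
width: 0.0254
t 10.8 plate mm [ 14.7 -37.8 161.9] roterr(tool) [-0.   0.3 -0. ] Fplate [-1.1 -0.2 -1.5] F [ 0.1 -0.2 -1.9] w 25.4 q [-0.2   0.06  1.4   0.53  1.72 -0.03]
row [-5.8, 59.9, -14.6] [0.05, -0.32, 0.05]
```

```bash
python3 -m creep '[[-6,30,-14.5,0,-0.3,0,255],[-6,60,-14.5,0,-0.3,0,255],[-6,60,-14.5,0,-0.3,0,255],[-6,60,-14.5,0,-0.3,0,255]]'; python3 - <<'E'
from h import *
import cv2
st();s=cams()
B=[]
for n,sl in (("side",(slice(90,220),slice(200,300))),("top",(slice(160,290),slice(150,250)))):
    B.append(cv2.resize(s[n]["color"][sl],None,fx=4,fy=4,interpolation=2))
cv2.imwrite("pics/s1.png",np.hstack(B))
print([ (n,np.round((np.array(d["point"])-O)@RP*1e3,1),round(d["p"],2)) for n in s for d in robot.landmark_of("brass_pin",n)])
E
```

```text
time: 11.3
tool_pos: [0.5478, 0.1386, 0.1956]
ee_rot: [-1.049, -0.005, -0.094]
wrist_force: [0.7, -0.4, -2.0]
width: 0.0253
t 11.3 plate mm [  1.2 -32.5 105.1] roterr(tool) [-0.1 -0.2 -0.2] Fplate [-1.2 -0.8 -1.5] F [ 0.7 -0.4 -2. ] w 25.3 q [-0.17  0.06  1.51  0.52  1.61 -0.07]
[('side', array([-276.9,  -63.3,   38.2]), 0.74), ('side', array([-334.6, -137.1,   72.8]), 0.65), ('side', array([  0.1, -34. ,  26.8]), 0.4), ('top', array([  4.4, -35.8,  27.1]), 0.53), ('top', array([-339.1, -138.6,   71.2]), 0.45)]
```

View pics/s1.png

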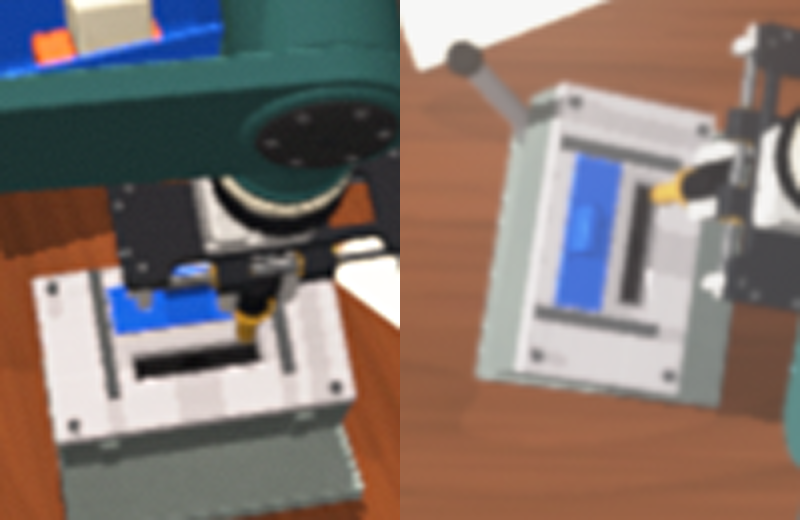

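The tip sits over the -y end of the slot. The networks put it at about (0–4, -35, 27) mm in the plate frame, which agrees with the kinematics. Lowering it until it touches.

```bash
python3 -m creep '[[-1,10,-1,0,0,0,255],[-1,18,-1,0,0,0,255],[-1,25,-1,0,0,0,255],[-1,30,-1,0,0,0,255],[-1,34,-1,0,0,0,255]]'; python3 -c "from h import *;st()"
```

```text
time: 12.12
tool_pos: [0.5486, 0.1553, 0.1659]
ee_rot: [-1.049, -0.006, -0.093]
wrist_force: [0.4, -0.0, -2.4]
width: 0.0255
t 12.12 plate mm [  0.8 -31.7  71. ] roterr(tool) [-0.1 -0.3 -0.2] Fplate [-1.2 -0.4 -2.1] F [ 0.4 -0.  -2.4] w 25.5 q [-0.14  0.08  1.55  0.52  1.54 -0.07]
```

```bash
python3 -m creep '[[0,2,0,0,0,0,255],[0,3,0,0,0,0,255],[0,4,0,0,0,0,255]]'; python3 -c "from h import *;st()"
```

```text
time: 12.5
tool_pos: [0.5491, 0.1568, 0.163]
ee_rot: [-1.049, -0.007, -0.094]
wrist_force: [-0.2, -0.9, -2.6]
width: 0.0253
t 12.5 plate mm [  0.7 -32.   67.7] roterr(tool) [-0.1 -0.3 -0.3] Fplate [-2.1  0.1 -1.8] F [-0.2 -0.9 -2.6] w 25.3 q [-0.14  0.08  1.56  0.52  1.53 -0.07]
```

```bash
python3 -m creep '[[0,1,0,0,0,0,255],[0,2,0,0,0,0,255],[0,3,0,0,0,0,255],[0,4,0,0,0,0,255]]'; python3 -c "from h import *;st()"
```

```text
time: 13.0
tool_pos: [0.5493, 0.1584, 0.1606]
ee_rot: [-1.05, -0.007, -0.093]
wrist_force: [-3.1, -5.9, 6.3]
width: 0.0257
t 13.0 plate mm [  0.9 -32.1  64.9] roterr(tool) [-0.1 -0.3 -0.3] Fplate [-2.2  2.5  8.5] F [-3.1 -5.9  6.3] w 25.7 q [-0.14  0.08  1.56  0.52  1.52 -0.08]
```

```bash
python3 -m creep '[[0,1,0,0,0,0,255],[0,2,0,0,0,0,255]]'; python3 -c "from h import *;st()"
```

```text
time: 13.25
tool_pos: [0.5495, 0.1587, 0.1607]
ee_rot: [-1.05, -0.009, -0.093]
wrist_force: [-6.0, -10.4, 12.8]
width: 0.0255
t 13.25 plate mm [  1.2 -32.3  64.8] roterr(tool) [-0.2 -0.4 -0.3] Fplate [-3.   5.  16.6] F [ -6.  -10.4  12.8] w 25.5 q [-0.13  0.08  1.56  0.52  1.52 -0.08]
```

It touches the floor at TCP z ≈ 65 mm with the force rising. I'll ease off slightly and slide along +y (tool -x), watching for the drop.

```bash
python3 -m creep '[[-1,-1,0,0,0,0,255],[-3,-1,0,0,0,0,255],[-5,-1,0,0,0,0,255],[-7,-1,0,0,0,0,255]]'; python3 -c "from h import *;st()"
```

```text
time: 13.75
tool_pos: [0.5457, 0.1588, 0.1607]
ee_rot: [-1.05, -0.015, -0.097]
wrist_force: [3.3, -4.6, 3.1]
width: 0.0254
t 13.75 plate mm [  1.  -28.5  64.9] roterr(tool) [-0.2 -0.4 -0.8] Fplate [-2.1 -3.8  4.8] F [ 3.3 -4.6  3.1] w 25.4 q [-0.14  0.07  1.58  0.52  1.52 -0.08]
```

```bash
python3 -m creep '[[-2,0,0,0,0,0,255],[-4,0,0,0,0,0,255],[-6,0,0,0,0,0,255]]'; python3 -c "from h import *;st()"
```

```text
time: 14.12
tool_pos: [0.5398, 0.1593, 0.1607]
ee_rot: [-1.05, -0.015, -0.097]
wrist_force: [3.6, -4.6, 2.3]
width: 0.0255
t 14.12 plate mm [  0.9 -22.5  64.9] roterr(tool) [-0.2 -0.4 -0.8] Fplate [-2.5 -4.   4.1] F [ 3.6 -4.6  2.3] w 25.5 q [-0.14  0.05  1.59  0.52  1.51 -0.08]
```

```bash
python3 -m creep '[[-2,0.5,0,0,0,0,255],[-4,1,0,0,0,0,255],[-6,1,0,0,0,0,255]]'; python3 -c "from h import *;st()"
```

```text
time: 14.5
tool_pos: [0.5351, 0.1599, 0.1607]
ee_rot: [-1.05, -0.019, -0.098]
wrist_force: [4.5, -7.0, 3.9]
width: 0.0252
t 14.5 plate mm [  1.1 -17.8  64.9] roterr(tool) [-0.2 -0.4 -1. ] Fplate [-3.7 -5.2  6.6] F [ 4.5 -7.   3.9] w 25.2 q [-0.14  0.04  1.6   0.52  1.51 -0.08]
```

```bash
python3 -m creep '[[-2,0,0,0,0,0,255],[-4,0,0,0,0,0,255],[-6,0,0,0,0,0,255]]'; python3 -c "from h import *;st()"
```

```text
time: 14.88
tool_pos: [0.5291, 0.1605, 0.1607]
ee_rot: [-1.05, -0.019, -0.098]
wrist_force: [5.2, -6.3, 4.8]
width: 0.0255
t 14.88 plate mm [  1.1 -11.8  64.8] roterr(tool) [-0.2 -0.4 -1. ] Fplate [-2.6 -5.8  7.1] F [ 5.2 -6.3  4.8] w 25.5 q [-0.14  0.03  1.62  0.52  1.51 -0.08]
```

```bash
python3 -m creep '[[-2,0,0,0,0,0,255],[-4,0,0,0,0,0,255],[-6,0,0,0,0,0,255]]'; python3 -c "from h import *;st()"
```

```text
time: 15.25
tool_pos: [0.5226, 0.1613, 0.1604]
ee_rot: [-1.05, -0.017, -0.098]
wrist_force: [3.1, -4.6, 2.3]
width: 0.0253
t 15.25 plate mm [ 1.  -5.2 64.5] roterr(tool) [-0.2 -0.4 -0.9] Fplate [-2.5 -3.6  4.2] F [ 3.1 -4.6  2.3] w 25.3 q [-0.14  0.01  1.63  0.52  1.51 -0.08]
```

```bash
python3 -m creep '[[-2,0,0,0,0,0,255],[-4,0,0,0,0,0,255]]'; python3 -c "from h import *;st()"
```

```text
time: 15.5
tool_pos: [0.5139, 0.1636, 0.1569]
ee_rot: [-1.048, -0.005, -0.093]
wrist_force: [2.5, -0.9, -1.5]
width: 0.0253
t 15.5 plate mm [ 0.5  3.6 60.8] roterr(tool) [-0.1 -0.3 -0.2] Fplate [-1.3 -2.6 -1. ] F [ 2.5 -0.9 -1.5] w 25.3 q [-0.14  0.01  1.65  0.52  1.52 -0.08]
```

It dropped: z went from 64.9 to 60.8 mm at y ≈ 2–4 and the normal force vanished. Next I'll work it in.

```bash
python3 -m creep '[[-1,2,0,0,0,0,255],[-2,4,0,0,0,0,255],[-2,5,0,0,0,0,255]]'; python3 -c "from h import *;st()"
```

```text
time: 15.88
tool_pos: [0.5145, 0.165, 0.1541]
ee_rot: [-1.05, -0.011, -0.095]
wrist_force: [3.5, -4.7, 1.3]
width: 0.0254
t 15.88 plate mm [ 0.5  3.2 57.6] roterr(tool) [-0.2 -0.4 -0.5] Fplate [-3.1 -3.9  3.3] F [ 3.5 -4.7  1.3] w 25.4 q [-0.13  0.    1.65  0.52  1.5  -0.08]
```

```bash
python3 -m creep '[[0,2,0,0,0,0,255],[0,3,0,0,0,0,255],[0,3,0,0,0,0,255]]'; python3 -c "from h import *;st()"
```

```text
time: 16.25
tool_pos: [0.5154, 0.1663, 0.151]
ee_rot: [-1.051, -0.012, -0.097]
wrist_force: [6.0, -3.7, -0.8]
width: 0.026
t 16.25 plate mm [ 0.   2.4 54.3] roterr(tool) [-0.2 -0.3 -0.6] Fplate [-3.1 -6.3  0.9] F [ 6.  -3.7 -0.8] w 26.0 q [-0.13  0.01  1.66  0.52  1.5  -0.08]
```

```bash
python3 -m creep '[[2,1,-0.5,0,0,0,255],[3,3,-0.5,0,0,0,255],[3,5,-0.5,0,0,0,255],[3,7,-0.5,0,0,0,255]]'; python3 -c "from h import *;st()"
```

```text
time: 16.75
tool_pos: [0.5166, 0.1699, 0.1441]
ee_rot: [-1.049, -0.007, -0.094]
wrist_force: [4.2, -3.7, -0.4]
width: 0.0252
t 16.75 plate mm [-0.2  1.6 46.4] roterr(tool) [-0.1 -0.3 -0.3] Fplate [-3.  -4.5  1.3] F [ 4.2 -3.7 -0.4] w 25.2 q [-0.12  0.02  1.66  0.52  1.49 -0.08]
```

```bash
python3 -m creep '[[0.5,3,-0.5,0,0,0,255],[1,7,-0.5,0,0,0,255],[1,11,-0.5,0,0,0,255],[1,15,-0.5,0,0,0,255],[1,18,-0.5,0,0,0,255]]'; python3 -c "from h import *;st()"
```

```text
time: 17.38
tool_pos: [0.5177, 0.1788, 0.128]
ee_rot: [-1.049, -0.005, -0.093]
wrist_force: [2.0, -2.1, -2.0]
width: 0.0256
t 17.38 plate mm [-0.5  1.3 27.9] roterr(tool) [-0.1 -0.3 -0.2] Fplate [-2.7 -2.2 -0.8] F [ 2.  -2.1 -2. ] w 25.6 q [-0.1   0.04  1.68  0.53  1.45 -0.08]
```

```bash
python3 -m creep '[[0.4,3,-0.3,0,0,0,255],[0.4,6,-0.3,0,0,0,255],[0.4,8,-0.3,0,0,0,255],[0.4,9,-0.3,0,0,0,255],[0.4,9,-0.3,0,0,0,255]]'; python3 -c "from h import *;st()"
```

```text
time: 18.0
tool_pos: [0.5183, 0.183, 0.1201]
ee_rot: [-1.048, -0.005, -0.093]
wrist_force: [0.5, 0.1, -2.3]
width: 0.0255
t 18.0 plate mm [-0.8  1.1 19. ] roterr(tool) [-0.1 -0.3 -0.2] Fplate [-1.  -0.5 -2.1] F [ 0.5  0.1 -2.3] w 25.5 q [-0.1   0.04  1.68  0.53  1.43 -0.08]
```

```bash
python3 -m creep '[[0,1,0,0,0,0,255],[0,2,0,0,0,0,255],[0,3,0,0,0,0,255],[0,3,0,0,0,0,255]]'; python3 -c "from h import *;st()"
```

```text
time: 18.5
tool_pos: [0.5187, 0.1841, 0.1183]
ee_rot: [-1.049, -0.006, -0.093]
wrist_force: [-2.5, -3.0, 2.8]
width: 0.0252
t 18.5 plate mm [-0.6  0.9 16.9] roterr(tool) [-0.1 -0.3 -0.2] Fplate [-1.4  2.2  4.1] F [-2.5 -3.   2.8] w 25.2 q [-0.09  0.04  1.69  0.53  1.43 -0.08]
```

The collar landed at exactly the predicted height (TCP z 16.9 mm). A firm push, then release.

```bash
python3 -m creep '[[0,1.5,0,0,0,0,255],[0,1.5,0,0,0,0,255],[0,0,0,0,0,0,150],[0,0,0,0,0,0,110],[0,0,0,0,0,0,110]]'; python3 -c "from h import *;st()"
```

```text
time: 19.12
tool_pos: [0.519, 0.1845, 0.1175]
ee_rot: [-1.048, -0.006, -0.094]
wrist_force: [0.6, 0.4, -0.1]
width: 0.0515
t 19.12 plate mm [-0.7  0.6 16. ] roterr(tool) [-0.1 -0.3 -0.2] Fplate [ 0.4 -0.5 -0.3] F [ 0.6  0.4 -0.1] w 51.5 q [-0.09  0.05  1.69  0.53  1.43 -0.08]
```

```bash
python3 -m creep '[[0,0,0,0,0,0,110],[0,-20,0,0,0,0,110],[0,-70,0,0,0,0,110],[0,-110,-40,0,0,0,110],[0,-150,-100,0,0,0,110]]'; python3 -m creep '[[0,-60,-100,0,0,0,110],[0,-60,-100,0,0,0,110],[0,-60,-100,0,0,0,110]]';  python3 - <<'E'
from h import *
import cv2
st();s=cams()
B=[]
for n,sl in (("side",(slice(90,220),slice(200,300))),("top",(slice(160,290),slice(150,250)))):
    B.append(cv2.resize(s[n]["color"][sl],None,fx=4,fy=4,interpolation=2))
cv2.imwrite("pics/e1.png",np.hstack(B));cv2.imwrite("pics/e2.png",s["side"]["color"])
print([ (n,t,np.round((np.array(d["point"])-O)@RP*1e3,1),round(d["p"],2)) for n in s for t in("brass_pin_mid","brass_pin","shutter_tab") for d in robot.landmark_of(t,n)])
E
```

```text
time: 19.75
tool_pos: [0.5048, 0.0321, 0.1992]
ee_rot: [-1.049, -0.01, -0.091]
wrist_force: [1.6, 0.6, -0.2]
width: 0.0533
time: 20.12
tool_pos: [0.4937, -0.0864, 0.1989]
ee_rot: [-1.049, -0.005, -0.099]
wrist_force: [-0.1, -0.5, -0.4]
width: 0.0536
t 20.12 plate mm [-1.956e+02 -2.000e-01  2.225e+02] roterr(tool) [-0.1 -0.  -0.4] Fplate [-0.6  0.  -0.1] F [-0.1 -0.5 -0.4] w 53.6 q [-0.61  0.08  1.48  0.47  1.82 -0.45]
[('side', 'brass_pin_mid', array([-299.9, -131.9,  145.2]), 0.93), ('side', 'brass_pin_mid', array([-248.6,  -62.4,   87.3]), 0.5), ('side', 'brass_pin_mid', array([-2.5,  3.6, -6.8]), 0.49), ('side', 'brass_pin', array([ -5.3,  -1. , -62.2]), 0.63), ('side', 'brass_pin', array([-337.5, -135.3,   72.9]), 0.55), ('side', 'brass_pin', array([-274. ,  -61. ,   36.5]), 0.49), ('side', 'shutter_tab', array([47.3,  0.5, 15.9]), 0.87), ('top', 'brass_pin_mid', array([-242. ,  -65.7,   87.4]), 0.53), ('top', 'brass_pin_mid', array([-298.3, -135.1,  143. ]), 0.52), ('top', 'brass_pin_mid', array([-177.6, -158.8,   83.1]), 0.19), ('top', 'brass_pin', array([ -3.3,   1.1, -59.1]), 0.55), ('top', 'brass_pin', array([-343.4, -140.1,   74. ]), 0.44), ('top', 'brass_pin', array([-271.6,  -67.8,   33.4]), 0.44), ('top', 'shutter_tab', array([50.5, -1.3, 19.9]), 0.95)]
```

View pics/e1.png

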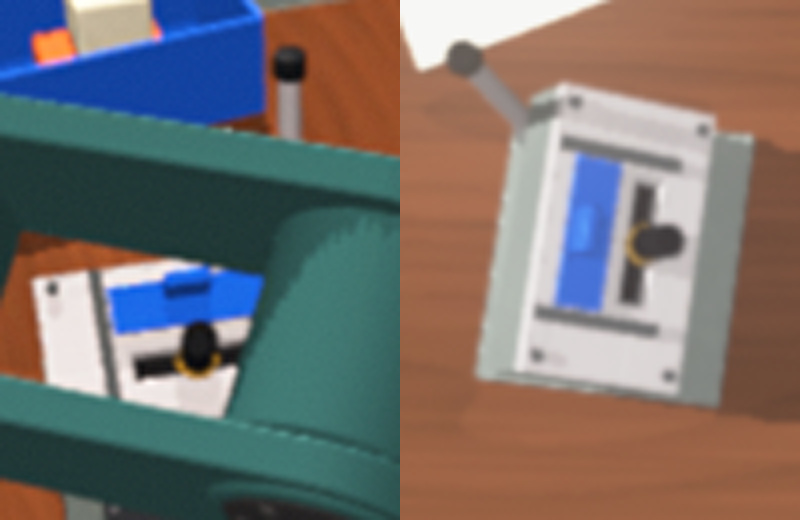

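View pics/e2.png

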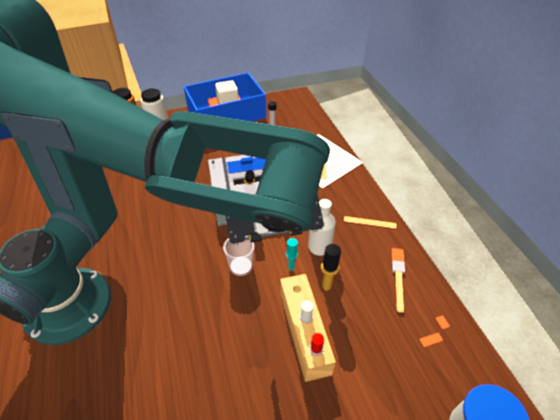

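The pin stands in the slot with its collar on the plate (top-crop 655,243). The shutter is open, everything else is in place, and the gripper is clear of it all.

```bash
python3 -c "
from bench import robot
print(robot.close_job())"
```

```text
the job is handed in; nothing more can be done
None
```

The brass pin is home in the hidden hole with its collar on the plate and released, and the shutter is fully open. I handed the job in about 20 s into the 72 s; no verdict came back.

- **Shutter:** I pushed the tab up the slope until the force rose to about 10 N with no further movement. The cameras put the tab at 47–50 mm up the slope; fully open would be 50.
- **Pin choice:** I took the black-capped pin from the rack's near end, the smaller of the two black-capped brass ones.
- **Finding the hole:** I slid the tip along the slot floor from y = -32 mm. It dropped at y ≈ 2–4 mm and settled with the hole at about y = +1 mm.
- **Seating:** The collar met the plate at the height I had predicted from where the tip touched the floor. I pushed slightly further, opened the jaws and backed away.
- **Last checks:** The networks put the tip at z = -62 mm (side) and -59 mm (top), both inside the -66 to -58 mm limit. They put it at x = -3 to -5 mm, where the arm itself read about -0.7 mm; that gap is about the networks' own error. The wrist force read about zero. The other two pins, the bottle and the cup look unmoved in the pictures; the arm partly hides the bottle and the cup in the last side view.

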